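Stir the rinsed clock bushes and slide their bowl to the blower's notch

TASK

Take the stirring rod out of its wooden stand, stir the brass bushes around the parked bowl with it in wide circles until most of them lie clearly away from where they were, and put the rod back upright in the stand. Then grip the wooden post on the carriage and slide it along the rail towards the blower until you feel the sprung ball drop into the one notch part-way along, and finish there while still holding the post, the carriage at rest in the notch. Keep all the bushes in the bowl, do not touch them with the fingers, and leave the jar, the screwdriver and the gear wheel where they are.

Things in the scene. Friction and masses are not known exactly. Their poses are not given: they have to be found in the camera images.
- rail: fixed grey rail housing lying across in front of the robot, 90 mm wide (x), 484 mm long (y), its top 30 mm above the bench; origin at the middle of its underside; +y runs along the rail towards the green blower box (130 x 130 x 85 mm high) at its +y end. A bar with one notch is hidden inside; nothing outside shows where
- carriage: aluminium carriage on the rail, 100 mm wide, 200 mm long, top 48 mm above the bench; it slides along the rail only; origin at its middle, at bench level, axes as the rail's. It starts parked at the stop away from the blower, origin at y = -115 mm in the rail's frame; far stop 170 mm on. Running friction about 2 N. The one notch lies somewhere between 70 and 130 mm of travel from the parked place
- detent_ball (a joint): drop in m of the sprung ball inside the carriage: about 0.0003 while it runs on the bar, 0.0025 in the notch; under 0.0013 is not in. Over the last 5 mm before the notch it draws the carriage forwards (the push needed falls by about 4 N); in the notch it holds the carriage, and takes about 8 N more than the running friction to drag out
- post_grip (a point): where to grip the square upright wooden post on the carriage (18 x 18 mm, 76 mm high, faces square to the rail): on its axis, 13 mm under its top end, 63 mm above the carriage's top, 111 mm above the bench; axes as the rail's. It stands 112 mm from the bowl's middle, on the side away from the blower
- bowl_in (a point): middle of the inner floor of the steel bowl fixed on the carriage, 52 mm above the bench; inside radius 45 mm, straight wall, rim 41 mm above this floor; axes as the rail's
- stand: fixed wooden block 56 x 56 x 78 mm high with one upright round hole in its top; origin at the middle of its underside
- stand_hole0 (a point): middle of the hole's mouth in the stand's top; hole 16 mm wide, 74 mm deep
- rod: stirring rod: steel rod 10 mm thick and 70 mm long under a round wooden handle 22 mm thick and 60 mm long; origin at the steel tip, z along the rod towards the handle. It starts upright in the stand with the handle's shoulder (70 mm above the tip) resting on the stand's top, so the tip is 8 mm above the bench
- rod_grip (a point): on the rod's axis in the middle of the handle, 105 mm above the tip
- bush0: brass bush, a cylinder 16 mm wide and 11 mm high, one of six that start standing in a ring of 26 mm radius about the bowl's middle (which is free); origin at the middle of its underside
- bush1: brass bush, a cylinder 16 mm wide and 11 mm high, one of six that start standing in a ring of 26 mm radius about the bowl's middle (which is free); origin at the middle of its underside
- bush2: brass bush, a cylinder 16 mm wide and 11 mm high, one of six that start standing in a ring of 26 mm radius about the bowl's middle (which is free); origin at the middle of its underside
- bush3: brass bush, a cylinder 16 mm wide and 11 mm high, one of six that start standing in a ring of 26 mm radius about the bowl's middle (which is free); origin at the middle of its underside
- bush4: brass bush, a cylinder 16 mm wide and 11 mm high, one of six that start standing in a ring of 26 mm radius about the bowl's middle (which is free); origin at the middle of its underside
- bush5: brass bush, a cylinder 16 mm wide and 11 mm high, one of six that start standing in a ring of 26 mm radius about the bowl's middle (which is free); origin at the middle of its underside
- jar: bystander: closed round amber glass jar 56 mm wide, 75 mm high; origin at the middle of its underside
- driver: bystander: screwdriver lying on the bench, 150 mm long; axis x along it
- wheel: bystander: flat brass gear wheel lying on the bench, 67 mm wide, 12 mm high; origin at the middle of its underside
Things that resemble listed ones, but are neither listed nor needed, are in the scene too. Of the things that look like the rod, the smaller one is meant. Several things look just like the stand: the one meant starts farthest from the robot's base.

How it is judged:
By the outcome, as a careful person would: the job done as asked, in the order asked, and still so for the second after the job is handed in, while the arm keeps its last pose, push and grip.
It also fails if it takes over 67 s, if anything falls off the work surface, if the arm or the gripper's body presses on something with over 40 N, if the wrist force passes 120 N, or if a joint passes its speed limit or range.

ROBOT

A 7-joint arm with a two-finger parallel gripper is mounted at the origin on the work surface. World frame = base frame: x ahead of the robot, y to its left, z up, the work surface at z = 0. Lengths are in m, angles in degrees, forces in N, time in s.
With the tool pointing down it reaches from about 0.4 to 0.85 m from the base axis. Payload 4.5 kg.
Tool frame: the origin (TCP) lies at the very end of the fingers, on their centre line; the grasp point (between the pads) lies 19 mm behind it; z points along the fingers, y is the direction in which the jaws open and shut (so a half turn about z gives the same grasp; the last joint's range is limited). The gripper opens to 85 mm and grips with 20 to 120 N. Pads are 22 mm wide; open, the fingers measure 114 mm over their backs; the gripper's body (76 mm by 85 mm) begins 54 mm behind the grasp point. The pads swing forward as they close: fully open they stand 13 mm farther back than shut.
Start: joints at [73.041, 39.483, -11.15, 89.685, 9.013, 51.709, -12.324], TCP at [0.202, -0.591, 0.231] pointing down, gripper open.
Joint ranges: [-172.22, 172.22], [-26.19, 119.32], [-84.43, 86.54], [7.71, 146.69], [-57.33, 237.33], [2.42, 119.75], [-152.13, 152.13]. Speed limits (degrees/s): [147.25, 147.25, 180, 180, 180, 180, 180].

INTERFACE

Orientations are given as [roll, pitch, yaw] about the fixed x, y, z axes, in that order (R = Rz(yaw) Ry(pitch) Rx(roll)).
In Python, from station import ctrl, vision, order gives the robot as it stands. The module is installed in compiled form; this text tells all that it offers.
- The arm moves only by the tool apply_moves, never from a script. Its argument "targets" is a list of rows, each a list of 6 numbers: the shift along the tool's x, y, z in cm, then the turn, a rotation vector about the tool's x, y, z in degrees. A call has 1 to 8 rows; each row shifts and turns the commanded pose from where the row before left it, along the tool's axes as they then stand; what a row does not reach is not made up. A row lasts 1/10 s, in which the tool goes at most 50 mm and 8.59 degrees, less where a joint would pass 70% of its speed; a pose out of reach is approached as far as the arm can. A call with a gripper value outside its range is refused whole. "fingers" is the opening, from 0 (shut) to 1 (fully open), set as the call begins (left out, the last holds). The fingers move at their own pace and stop on an object; the grip force is fixed at half the most. Time passes only in rows, so rows that do not move let the fingers close. It gives the time, the measured TCP pose, the force and the opening at its end, in the units of the state.
- ctrl.sense(): the state, without advancing time (a new reading comes with each control period).
- vision.camera(name): name is "scene" or "top"; returns the picture (384x512x3 uint8, red, green, blue); there is no depth.
- vision.calibration(name): a dict with "mtx" (3x3 intrinsics, pixels), "rvec" (rotation vector, rad) and "tvec" (3), from world to camera coordinates, as OpenCV has them. Camera axes: x right, y down, z forward; pixel columns grow to the right and rows downward; lengths in m; the calibration is good to about 2 mm. A picture is of the moment at which its call begins. calibration takes no time and is no camera call.
- order.job_done(): hands the job in, once; it reports no verdict.
The state is a dict: "time_s": time; "q": joint angles; "joint_velocities": joint speeds; "tau": joint torques, N m; "tcp_pos": TCP position; "ee_rot": TCP orientation; "force": force on the tool from outside, world axes, zero at the start; "ft_torque": the same for the moment, N m; "gripper_width": finger opening in m.
Only numpy, scipy, OpenCV 4.12 (cv2) and the standard library are available. Lean on these libraries where they do the work, as an engineer would, in place of code of your own. Each camera call takes 0.05 s, during which the arm holds its last target.

## Working session

There is one attempt and no reset: what is moved stays moved. The work goes in short steps, Python scripts to look and compute and a tool call to move; the robot and the scene stay as the last step left them, time stands still between calls to the robot, and variables do not carry over. Pictures are saved under pics/ and viewed, and the job is handed in when it is done.

Besides the shell and the picture viewer there is one more tool, called after ">>>" by a JSON object that holds its "fn" and its "kwargs", one argument or row to a line. apply_moves: Moves the arm, as the interface text tells. Its arguments: {"type":"object","properties":{"targets":{"type":"array"},"fingers":{"type":"number"}},"required":["targets"]}

```bash
mkdir -p pics
python3 - <<'E'
from station import ctrl, vision
import cv2, numpy as np
print(ctrl.sense())
for n in ("scene","top"):
    im=vision.camera(n); cv2.imwrite(f"pics/{n}0.png",cv2.resize(im[:,:,::-1],(800,600),interpolation=cv2.INTER_CUBIC)); np.save(f"{n}0.npy",im)
    print(n,vision.calibration(n))
E
```

```text
{'time_s': 0.0, 'q': array([ 73.04051433,  39.53321065, -11.14386176,  89.74436911,
         9.01386199,  51.71093426, -12.32566033]), 'joint_velocities': array([ 0.07591574,  0.0054023 , -0.03206735, -0.04714753,  0.07270942,
        0.09925094, -0.14082752]), 'tau': array([-7.18893843e-04, -5.39598441e+01, -1.26658961e+00, -1.58539009e+01,
        9.13210184e-03,  9.44375759e-03,  2.34812592e-05]), 'tcp_pos': array([ 0.20213326, -0.59072334,  0.23048568]), 'ee_rot': array([-1.79893862e+02,  9.50655825e-03,  1.88995434e+01]), 'force': array([ 0.0329156 , -1.01280199,  0.44356825]), 'ft_torque': array([ 0.07800358, -0.03700836, -0.01626694]), 'gripper_width': 0.08575260077340222}
scene {'mtx': array([[349.55563016,   0.        , 251.26192179],
       [  0.        , 349.55563016, 185.59616658],
       [  0.        ,   0.        ,   1.        ]]), 'rvec': array([ 1.68977742,  1.53337651, -0.81233914]), 'tvec': array([ 0.02138231, -0.20768567,  1.22929799])}
top {'mtx': array([[457.38516408,   0.        , 257.32636335],
       [  0.        , 457.38516408, 188.6755213 ],
       [  0.        ,   0.        ,   1.        ]]), 'rvec': array([ 2.202225  , -2.02094382,  0.21052089]), 'tvec': array([-0.12345886,  0.52704084,  1.00324943])}
```

View pics/scene0.png

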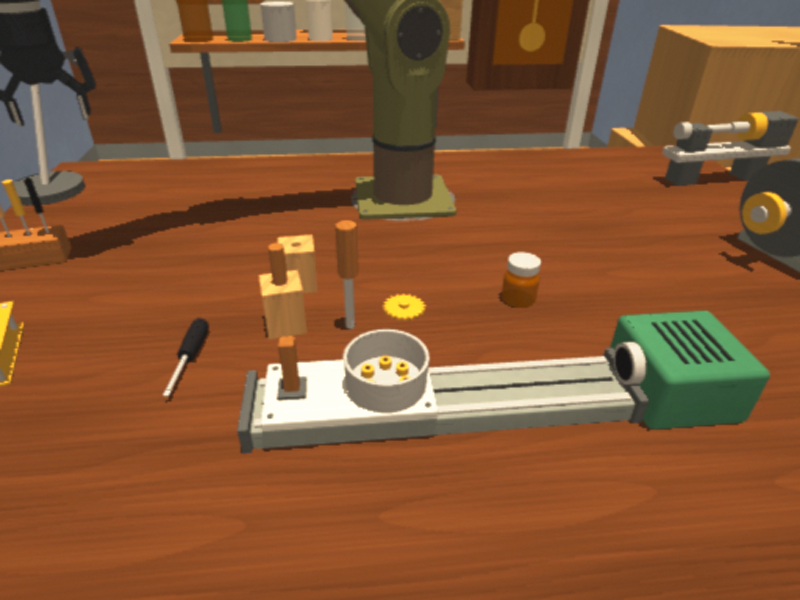

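View pics/top0.png

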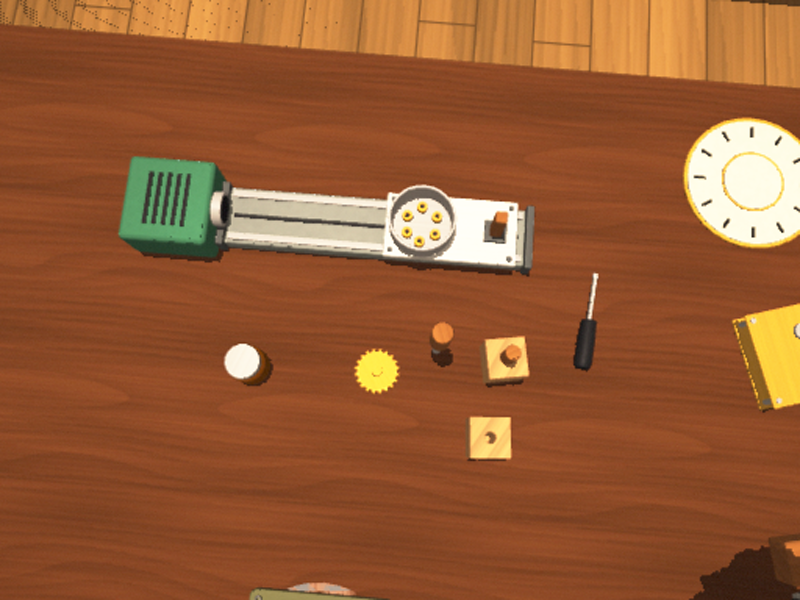

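The scene picture shows the candidates at 800x600 scale.
- **Rod-like things:** a handle in the front stand (top 511,353), a taller free-standing one (441,332), and the carriage post (500,222).
- **Stand-like things:** the block with the rod (506,360) and an empty block (490,438).

I choose the smaller rod, which is in the farther block at (506,360). Next are close crops to check that.

```bash
cat > h.py <<'E'
import numpy as np, cv2
from station import ctrl, vision
from scipy.spatial.transform import Rotation as R
def cal(n):
    c=vision.calibration(n); return c['mtx'],cv2.Rodrigues(c['rvec'])[0],c['tvec']
def ray(n,u,v,z):
    K,Rm,t=cal(n); d=Rm.T@np.linalg.inv(K)@np.array([u,v,1.]); o=-Rm.T@t
    return o+d*(z-o[2])/d[2]
def proj(n,p):
    K,Rm,t=cal(n); q=(Rm@np.atleast_2d(p).T).T+t; q=q@K.T; return q[:,:2]/q[:,2:]
def crop(im,x0,y0,x1,y1,f,name):
    cv2.imwrite(name,cv2.resize(im[y0:y1,x0:x1,::-1],None,fx=f,fy=f,interpolation=cv2.INTER_CUBIC))
def shot(n,box,f,name):
    im=vision.camera(n); np.save(name.replace('pics/','').replace('.png','.npy'),im); crop(im,*box,f,name)
E
python3 - <<'E'
from h import *
t=np.load('top0.npy'); s=np.load('scene0.npy')
crop(t,260,190,360,300,5,'pics/t_stand.png')
crop(t,230,110,350,180,6,'pics/t_car.png')
crop(s,150,130,290,280,4,'pics/s_crop.png')
for n in('scene','top'):
    K,Rm,tt=cal(n); print(n,-Rm.T@tt)
E
```

```text
scene [ 1.12951965 -0.13949137  0.50940319]
top [ 0.32394398 -0.09060146  1.08920853]
```

View pics/t_stand.png

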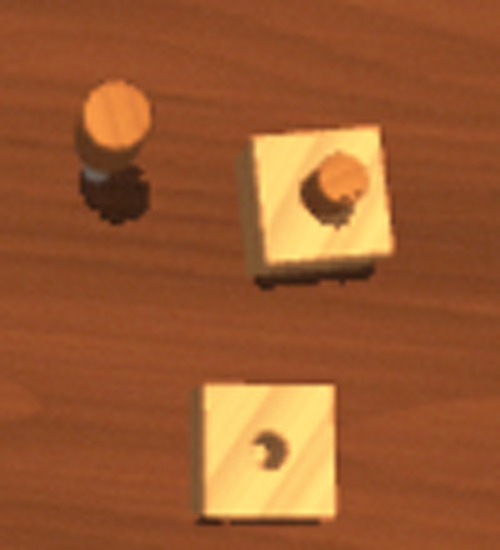

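View pics/t_car.png

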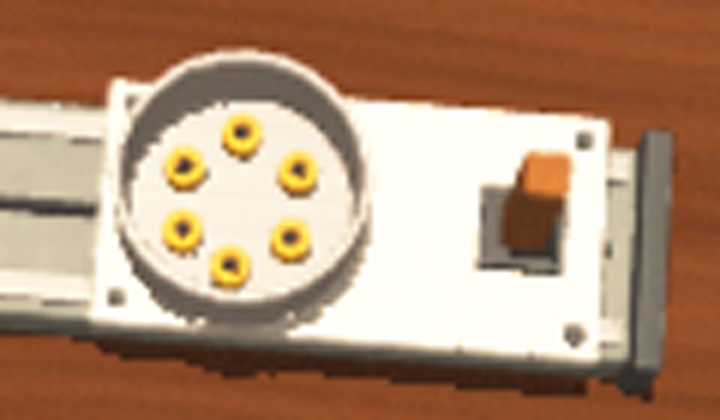

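View pics/s_crop.png

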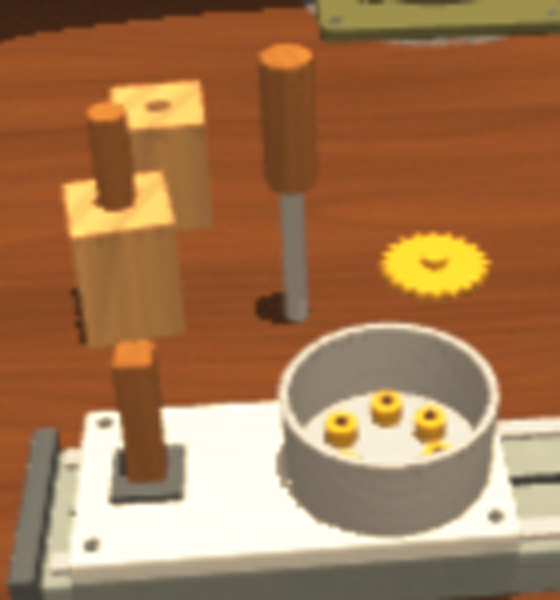

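Run:
```python
from h import *
def T(cx,cy,f,x0,y0,z,n='top'): return ray(n,(cx+.5)/f-.5+x0,(cy+.5)/f-.5+y0,z)
p=lambda *a:print(*[np.round(x,4) if not isinstance(x,str) else x for x in a])
p('handle top',T(344,176,5,260,190,.138), 'scene',T(107,112,4,150,130,.138,'scene'))
c=np.array([T(x,y,5,260,190,.078) for x,y in[(252,137),(380,127),(392,247),(262,265)]]);p('stand top',c,c.mean(0),[np.linalg.norm(c[i]-c[i-1]) for i in range(4)])
c=np.array([T(x,y,4,150,130,.078,'scene') for x,y in[(63,185),(165,174),(175,222),(73,238)]]);p('stand top scene',c.mean(0),[np.linalg.norm(c[i]-c[i-1]) for i in range(4)])
p('big rod top',T(117,115,5,260,190,.15))
c=np.array([T(x,y,6,230,110,.124) for x,y in[(530,152),(572,153),(567,198),(520,196)]]);p('post',c.mean(0),[np.linalg.norm(c[i]-c[i-1]) for i in range(4)])
p('post scene',T(134,354,4,150,130,.124,'scene'))
c=np.array([T(x,y,6,230,110,.048) for x,y in[(112,80),(610,120),(600,362),(90,318)]]);p('car',c,c.mean(0),[np.linalg.norm(c[i]-c[i-1]) for i in range(4)])
v=c[0]-c[1];w=c[3]-c[2];p('yaw of rail y',[np.degrees(np.arctan2(-a[0],a[1])) for a in (v,w)])
b=np.array([T(x,y,6,230,110,.063) for x,y in[(242,130),(299,167),(292,236),(231,262),(183,227),(186,163)]]);p('bush',b,b.mean(0),np.linalg.norm(b-b.mean(0),axis=1))
np.save('bush0.npy',b)
p('jar',ray('top',240*.64,362*.64,.075),'wheel',ray('top',377*.64,371*.64,.012),'blower',ray('top',172*.64,207*.64,.085))
```

```text
handle top [ 0.4544 -0.2335  0.138 ] scene [ 0.4527 -0.2315  0.138 ]
stand top [[ 0.4766 -0.2006  0.078 ]
 [ 0.486  -0.2573  0.078 ]
 [ 0.433  -0.2654  0.078 ]
 [ 0.4202 -0.2086  0.078 ]] [ 0.454 -0.233  0.078] [0.057  0.0575 0.0536 0.0582]
stand top scene [ 0.4518 -0.2313  0.078 ] [0.0567 0.0585 0.0522 0.0558]
big rod top [ 0.4701 -0.1364  0.15  ]
post [ 0.6455 -0.2086  0.124 ] [0.0174 0.0155 0.0174 0.0173]
post scene [ 0.6459 -0.2069  0.124 ]
car [[ 0.6951 -0.0424  0.048 ]
 [ 0.6957 -0.2414  0.048 ]
 [ 0.5962 -0.2428  0.048 ]
 [ 0.5967 -0.0426  0.048 ]] [ 0.6459 -0.1423  0.048 ] [0.0984 0.199  0.0995 0.2002]
yaw of rail y [ 0.1636 -0.1267]
bush [[ 0.6736 -0.0957  0.063 ]
 [ 0.6605 -0.1191  0.063 ]
 [ 0.6323 -0.1185  0.063 ]
 [ 0.6198 -0.0957  0.063 ]
 [ 0.6323 -0.076   0.063 ]
 [ 0.6583 -0.075   0.063 ]] [ 0.6461 -0.0967  0.063 ] [0.0275 0.0266 0.0258 0.0263 0.0249 0.0249]
jar [0.4145 0.1428 0.075 ] wheel [ 0.4243 -0.0497  0.012 ] blower [0.6313 0.2697 0.085 ]
```

The picked thing checks out: handle top at (0.454, -0.233) and z 0.138 in both cameras, and the stand top is 56 mm square about (0.453, -0.232). The rail's yaw is about 0, the bowl's middle is at (0.646, -0.097) and the post at (0.646, -0.208), 111 mm apart. I use tool yaw 0 throughout, so world (dx, dy, dz) becomes tool (dx, -dy, -dz).

>>> {"fn": "apply_moves", "kwargs": {
  "targets": [
    [0,0,0,0,0,6.3],
    [0,0,0,0,0,6.3],
    [0,0,0,0,0,6.3],
    [2.5,-3.5,0,0,0,0],
    [2.5,-3.5,0,0,0,0],
    [2.5,-3.5,0,0,0,0],
    [2.5,-3.5,0,0,0,0],
    [2.5,-3.5,0,0,0,0]
  ],
  "fingers": 0.6
}}

```text
time_s: 0.9
tcp_pos: [0.3281, -0.4146, 0.2311]
ee_rot: [-180.0, 0.0, -0.0]
force: [0.5, 0.2, 0.5]
gripper_width: 0.0516
```

Run:
```python
from h import *
s=np.load('scene0.npy'); t=np.load('top0.npy')
# big rod: base in scene crop (297,318) z=0 ; top in both
print(ray('scene',297/4+150,316/4+130,0))
for z in (.15,.18,.2,.22): print(z,ray('top',117/5+260,115/5+190,z),ray('scene',286/4+150,56/4+130,z))
```

```text
[ 0.46456945 -0.13322635  0.        ]
0.15 [ 0.4693479  -0.13729256  0.15      ] [ 0.42000668 -0.13243356  0.15      ]
0.18 [ 0.46470344 -0.13580117  0.18      ] [ 0.47923094 -0.13302269  0.18      ]
0.2 [ 0.46160713 -0.1348069   0.2       ] [ 0.51871378 -0.13341544  0.2       ]
0.22 [ 0.45851082 -0.13381264  0.22      ] [ 0.55819663 -0.13380819  0.22      ]
```

>>> {"fn": "apply_moves", "kwargs": {
  "targets": [
    [2.5,-3.6,0,0,0,0],
    [2.5,-3.6,0,0,0,0],
    [2.5,-3.6,0,0,0,0],
    [2.5,-3.6,0,0,0,0],
    [2.5,-3.8,0,0,0,0],
    [0,0,2.5,0,0,0],
    [0,0,2.5,0,0,0],
    [0,0,0,0,0,0]
  ]
}}

```text
time_s: 1.7
tcp_pos: [0.4505, -0.2329, 0.1788]
ee_rot: [-179.9, 0.4, 0.1]
force: [-0.2, -0.4, 0.6]
gripper_width: 0.0509
```

Run:
```python
from h import *
shot('scene',(130,60,290,240),4,'pics/s1.png')
print(ctrl.sense()['tcp_pos'],ctrl.sense()['q'])
```

```text
[ 0.45126893 -0.23376503  0.18024223] [ 23.94295152  35.27646436  -2.80867173 112.77842968   3.04784152
  32.23876346 -70.92354925]
```

View pics/s1.png

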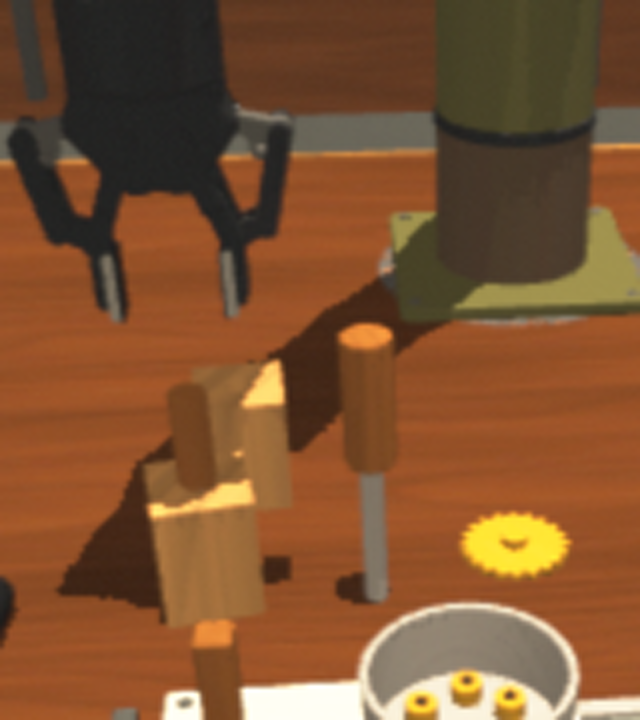

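The gripper hangs centred over the rod in the farther stand, clear of the tall rod, so I go down and grip.

>>> {"fn": "apply_moves", "kwargs": {
  "targets": [
    [0.2,-0.1,2.5,0,0,0],
    [0,0,2.5,0,0,0],
    [0,0,2.5,0,0,0],
    [0,0,1,0,0,0],
    [0,0,0,0,0,0],
    [0,0,0,0,0,0]
  ]
}}

```text
time_s: 2.35
tcp_pos: [0.4551, -0.2339, 0.0974]
ee_rot: [180.0, -0.1, -0.0]
force: [-0.2, 0.3, 0.7]
gripper_width: 0.0511
```

>>> {"fn": "apply_moves", "kwargs": {
  "targets": [
    [0,0,0,0,0,0],
    [0,0,0,0,0,0],
    [0,0,0,0,0,0],
    [0,0,0,0,0,0],
    [0,0,0,0,0,0],
    [0,0,0,0,0,0]
  ],
  "fingers": 0
}}

```text
time_s: 2.95
tcp_pos: [0.4551, -0.2337, 0.0974]
ee_rot: [179.9, -0.1, -0.0]
force: [-0.9, 0.3, 6.6]
gripper_width: 0.0207
```

Run:
```python
from h import *
shot('scene',(130,60,290,240),4,'pics/s2.png')
print(ctrl.sense()['tcp_pos'],ctrl.sense()['gripper_width'])
```

```text
[ 0.45511348 -0.23368805  0.09741529] 0.02064245661654908
```

View pics/s2.png

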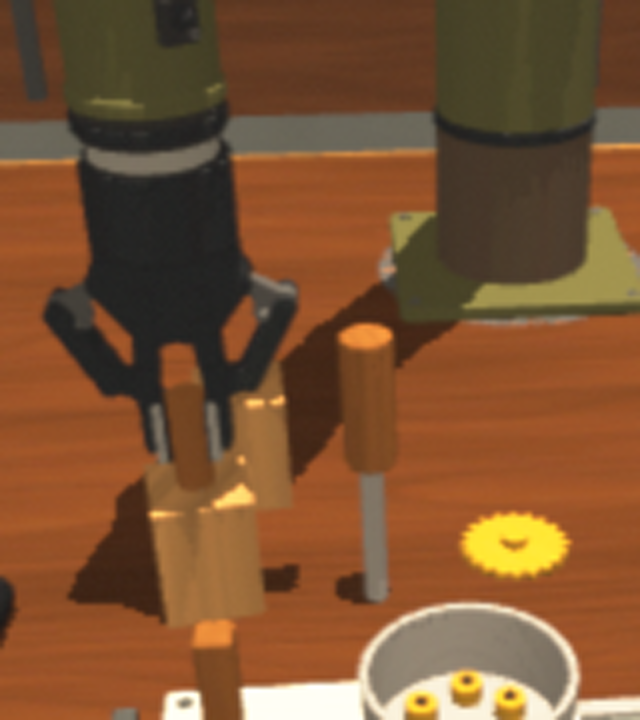

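The handle is between the pads at a width of 20.6 mm. The tip is at TCP minus 0.089. Lift straight up.

>>> {"fn": "apply_moves", "kwargs": {
  "targets": [
    [0,0,-1,0,0,0],
    [0,0,-2,0,0,0],
    [0,0,-2,0,0,0],
    [0,0,-2,0,0,0],
    [0,0,-2,0,0,0],
    [0,0,-2,0,0,0],
    [0,0,-1,0,0,0],
    [0,0,0,0,0,0]
  ]
}}

```text
time_s: 3.8
tcp_pos: [0.4552, -0.2337, 0.2178]
ee_rot: [179.9, -0.2, -0.0]
force: [0.3, -0.7, -1.2]
gripper_width: 0.0208
```

Run:
```python
from h import *
shot('scene',(130,60,290,240),4,'pics/s3.png')
s=ctrl.sense();print(s['tcp_pos'],s['gripper_width'],s['force'])
```

```text
[ 0.45452542 -0.23339206  0.21672558] 0.020607019246470307 [ 0.34853447 -0.01629841 -1.75346836]
```

View pics/s3.png

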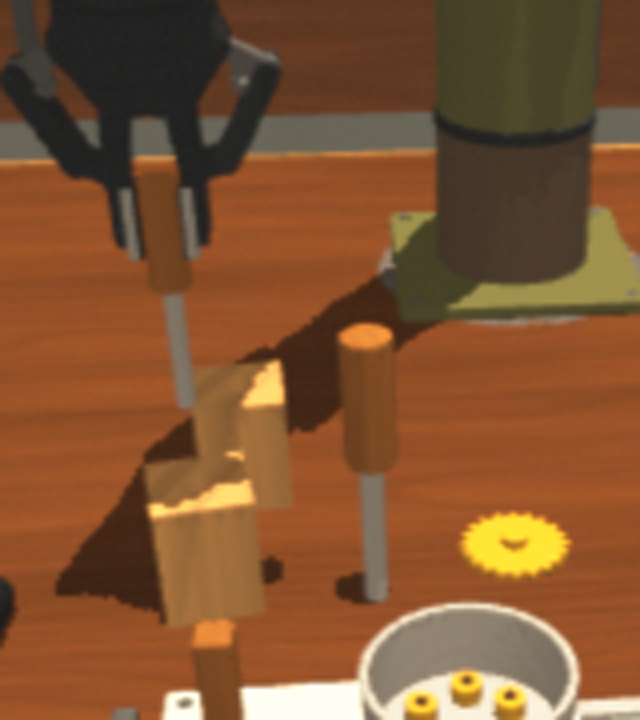

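Run:
```python
from h import *
for z,(u,v) in ((.1275,(186,403)),(.1975,(174,291))):
  print(proj('scene',[.4548,-.2335,z])*1, (u+.5)/4-.5+130,(v+.5)/4-.5+60)
print([0.646,-.0967]-ctrl.sense()['tcp_pos'][:2])
```

```text
[[175.91395697 162.35260879]] 176.125 160.375
[[172.10978945 132.95221955]] 173.125 132.375
[0.19147458 0.13669206]
```

>>> {"fn": "apply_moves", "kwargs": {
  "targets": [
    [3.2,-2.3,0,0,0,0],
    [3.2,-2.3,0,0,0,0],
    [3.2,-2.3,0,0,0,0],
    [3.2,-2.3,0,0,0,0],
    [3.2,-2.3,0,0,0,0],
    [3.2,-2.2,0,0,0,0],
    [0,0,0,0,0,0],
    [0,0,0,0,0,0]
  ]
}}

```text
time_s: 4.65
tcp_pos: [0.6459, -0.0952, 0.2143]
ee_rot: [-180.0, 0.2, 0.1]
force: [-1.0, -0.3, -0.5]
gripper_width: 0.021
```

Run:
```python
from h import *
shot('scene',(180,60,300,270),3,'pics/s4.png')
shot('top',(210,70,330,170),5,'pics/t4.png')
s=ctrl.sense();p=s['tcp_pos'];print(p,s['gripper_width'],s['force'],s['q'])
print(proj('scene',[p[0],p[1],p[2]-.0894]))
```

```text
[ 0.64490852 -0.09763723  0.21512626] 0.020616769280850853 [-0.05829111 -0.84588325 -0.87271404] [  5.04505371  42.51759933  -0.99058845  85.69302084   0.94403694
  51.97029001 -86.34667729]
[[245.6446626  213.41317508]]
```

View pics/s4.png

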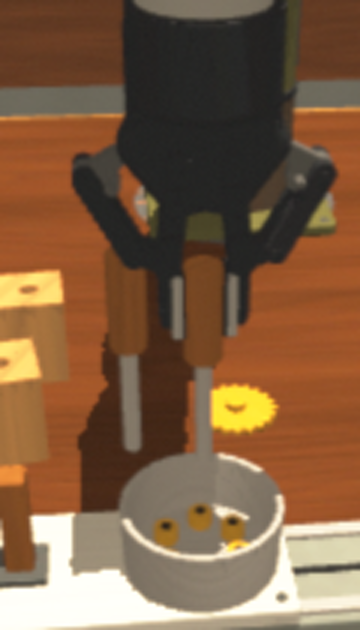

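View pics/t4.png

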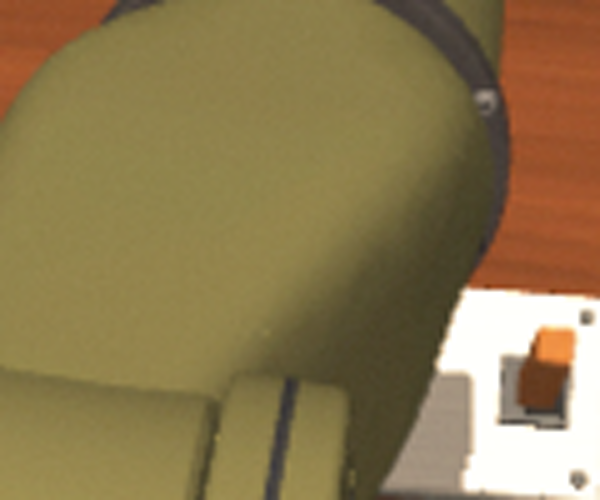

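The tip hangs over the bowl's middle, in line with the rim's centre (202 px). I lower it into the free middle.

>>> {"fn": "apply_moves", "kwargs": {
  "targets": [
    [0,0,1.5,0,0,0],
    [0,0,1.5,0,0,0],
    [0,0,1.5,0,0,0],
    [0,0,1.2,0,0,0],
    [0,0,0.9,0,0,0],
    [0,0,0,0,0,0],
    [0,0,0,0,0,0]
  ]
}}

```text
time_s: 5.45
tcp_pos: [0.6465, -0.0966, 0.1505]
ee_rot: [180.0, -0.0, -0.0]
force: [0.6, -0.2, -0.9]
gripper_width: 0.0209
```

Run:
```python
from h import *
shot('scene',(200,140,300,270),5,'pics/s5.png')
s=ctrl.sense();p=s['tcp_pos'];print(p,s['gripper_width'],s['force'])
print(proj('scene',[p[0],p[1],p[2]-.0894]))
```

```text
[ 0.64692722 -0.09658938  0.1509481 ] 0.020466283964166727 [-0.44826132  0.06522035 -1.44642602]
[[246.3572838 241.1709536]]
```

View pics/s5.png

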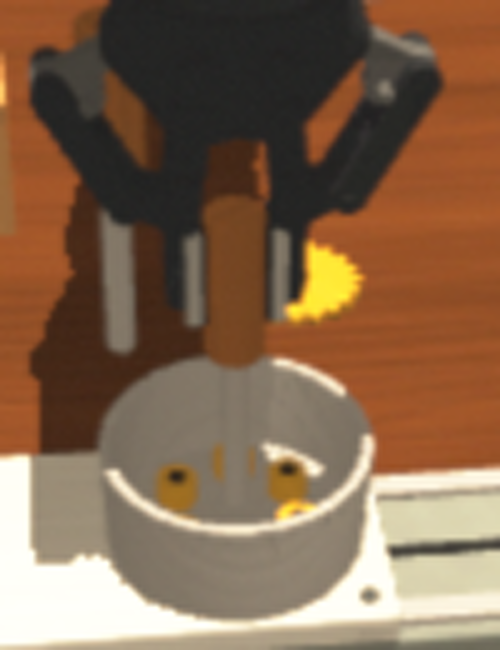

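```bash
cat > stir.py <<'E'
import numpy as np
N=72
a=np.radians(20*np.arange(N+1)); r=np.interp(np.arange(N+1),[0,14,36,40,N],[0,21,21,23.5,23.5])
P=np.round(np.c_[r*np.cos(a),r*np.sin(a)]/10,2); d=np.diff(P,axis=0)
for i in range(0,N,8): print([[round(float(x),2),round(float(y),2),0,0,0,0] for x,y in d[i:i+8]])
E
python3 stir.py
```

```text
[[0.14, 0.05, 0, 0, 0, 0], [0.09, 0.14, 0, 0, 0, 0], [0.0, 0.2, 0, 0, 0, 0], [-0.13, 0.2, 0, 0, 0, 0], [-0.23, 0.15, 0, 0, 0, 0], [-0.32, 0.04, 0, 0, 0, 0], [-0.35, -0.11, 0, 0, 0, 0], [-0.33, -0.26, 0, 0, 0, 0]]
[[-0.22, -0.41, 0, 0, 0, 0], [-0.06, -0.51, 0, 0, 0, 0], [0.15, -0.55, 0, 0, 0, 0], [0.36, -0.5, 0, 0, 0, 0], [0.56, -0.36, 0, 0, 0, 0], [0.7, -0.15, 0, 0, 0, 0], [0.69, 0.25, 0, 0, 0, 0], [0.56, 0.47, 0, 0, 0, 0]]
[[0.36, 0.63, 0, 0, 0, 0], [0.13, 0.72, 0, 0, 0, 0], [-0.13, 0.72, 0, 0, 0, 0], [-0.36, 0.63, 0, 0, 0, 0], [-0.56, 0.47, 0, 0, 0, 0], [-0.69, 0.25, 0, 0, 0, 0], [-0.72, 0.0, 0, 0, 0, 0], [-0.69, -0.25, 0, 0, 0, 0]]
[[-0.56, -0.47, 0, 0, 0, 0], [-0.36, -0.63, 0, 0, 0, 0], [-0.13, -0.72, 0, 0, 0, 0], [0.13, -0.72, 0, 0, 0, 0], [0.36, -0.63, 0, 0, 0, 0], [0.56, -0.47, 0, 0, 0, 0], [0.69, -0.25, 0, 0, 0, 0], [0.72, 0.0, 0, 0, 0, 0]]
[[0.69, 0.25, 0, 0, 0, 0], [0.56, 0.47, 0, 0, 0, 0], [0.36, 0.63, 0, 0, 0, 0], [0.13, 0.72, 0, 0, 0, 0], [-0.07, 0.74, 0, 0, 0, 0], [-0.33, 0.69, 0, 0, 0, 0], [-0.56, 0.55, 0, 0, 0, 0], [-0.73, 0.33, 0, 0, 0, 0]]
[[-0.82, 0.0, 0, 0, 0, 0], [-0.77, -0.27, 0, 0, 0, 0], [-0.62, -0.53, 0, 0, 0, 0], [-0.41, -0.71, 0, 0, 0, 0], [-0.14, -0.8, 0, 0, 0, 0], [0.14, -0.8, 0, 0, 0, 0], [0.41, -0.71, 0, 0, 0, 0], [0.62, -0.53, 0, 0, 0, 0]]
[[0.77, -0.27, 0, 0, 0, 0], [0.82, 0.0, 0, 0, 0, 0], [0.77, 0.27, 0, 0, 0, 0], [0.62, 0.53, 0, 0, 0, 0], [0.41, 0.71, 0, 0, 0, 0], [0.14, 0.8, 0, 0, 0, 0], [-0.14, 0.8, 0, 0, 0, 0], [-0.41, 0.71, 0, 0, 0, 0]]
[[-0.62, 0.53, 0, 0, 0, 0], [-0.77, 0.27, 0, 0, 0, 0], [-0.82, 0.0, 0, 0, 0, 0], [-0.77, -0.27, 0, 0, 0, 0], [-0.62, -0.53, 0, 0, 0, 0], [-0.41, -0.71, 0, 0, 0, 0], [-0.14, -0.8, 0, 0, 0, 0], [0.14, -0.8, 0, 0, 0, 0]]
[[0.41, -0.71, 0, 0, 0, 0], [0.62, -0.53, 0, 0, 0, 0], [0.77, -0.27, 0, 0, 0, 0], [0.82, 0.0, 0, 0, 0, 0], [0.77, 0.27, 0, 0, 0, 0], [0.62, 0.53, 0, 0, 0, 0], [0.41, 0.71, 0, 0, 0, 0], [0.14, 0.8, 0, 0, 0, 0]]
```

>>> {"fn": "apply_moves", "kwargs": {
  "targets": [
    [0,0,0.5,0,0,0],
    [0,0,0,0,0,0],
    [0,0,0,0,0,0]
  ]
}}

```text
time_s: 5.8
tcp_pos: [0.6465, -0.0963, 0.1454]
ee_rot: [180.0, -0.0, 0.0]
force: [0.2, -0.6, -0.6]
gripper_width: 0.0209
```

>>> {"fn": "apply_moves", "kwargs": {
  "targets": [
    [0.14,0.05,0,0,0,0],
    [0.09,0.14,0,0,0,0],
    [0.0,0.2,0,0,0,0],
    [-0.13,0.2,0,0,0,0],
    [-0.23,0.15,0,0,0,0],
    [-0.32,0.04,0,0,0,0],
    [-0.35,-0.11,0,0,0,0],
    [-0.33,-0.26,0,0,0,0]
  ]
}}

```text
time_s: 6.6
tcp_pos: [0.6347, -0.1006, 0.1453]
ee_rot: [180.0, 0.0, -0.0]
force: [-0.1, 0.0, -0.7]
gripper_width: 0.0209
```

>>> {"fn": "apply_moves", "kwargs": {
  "targets": [
    [-0.22,-0.41,0,0,0,0],
    [-0.06,-0.51,0,0,0,0],
    [0.15,-0.55,0,0,0,0],
    [0.36,-0.5,0,0,0,0],
    [0.56,-0.36,0,0,0,0],
    [0.7,-0.15,0,0,0,0],
    [0.69,0.25,0,0,0,0],
    [0.56,0.47,0,0,0,0]
  ]
}}

```text
time_s: 7.4
tcp_pos: [0.6635, -0.0828, 0.1452]
ee_rot: [-180.0, -0.0, 0.0]
force: [-0.0, 0.4, -1.0]
gripper_width: 0.0208
```

>>> {"fn": "apply_moves", "kwargs": {
  "targets": [
    [0.36,0.63,0,0,0,0],
    [0.13,0.72,0,0,0,0],
    [-0.13,0.72,0,0,0,0],
    [-0.36,0.63,0,0,0,0],
    [-0.56,0.47,0,0,0,0],
    [-0.69,0.25,0,0,0,0],
    [-0.72,0.0,0,0,0,0],
    [-0.69,-0.25,0,0,0,0]
  ]
}}

```text
time_s: 8.2
tcp_pos: [0.635, -0.1147, 0.1454]
ee_rot: [180.0, 0.0, -0.0]
force: [0.3, 0.1, -1.3]
gripper_width: 0.0204
```

>>> {"fn": "apply_moves", "kwargs": {
  "targets": [
    [-0.56,-0.47,0,0,0,0],
    [-0.36,-0.63,0,0,0,0],
    [-0.13,-0.72,0,0,0,0],
    [0.13,-0.72,0,0,0,0],
    [0.36,-0.63,0,0,0,0],
    [0.56,-0.47,0,0,0,0],
    [0.69,-0.25,0,0,0,0],
    [0.72,0.0,0,0,0,0]
  ]
}}

```text
time_s: 9.0
tcp_pos: [0.651, -0.075, 0.1452]
ee_rot: [-180.0, -0.0, 0.0]
force: [0.9, 0.0, -0.4]
gripper_width: 0.0206
```

Run:
```python
from h import *
shot('scene',(200,140,300,270),5,'pics/s6.png')
s=ctrl.sense();p=s['tcp_pos'];print(p,s['gripper_width'],s['force'])
```

```text
[ 0.65244313 -0.07551459  0.14532095] 0.02051277347136767 [ 1.43790607 -0.40563929 -1.3709323 ]
```

View pics/s6.png

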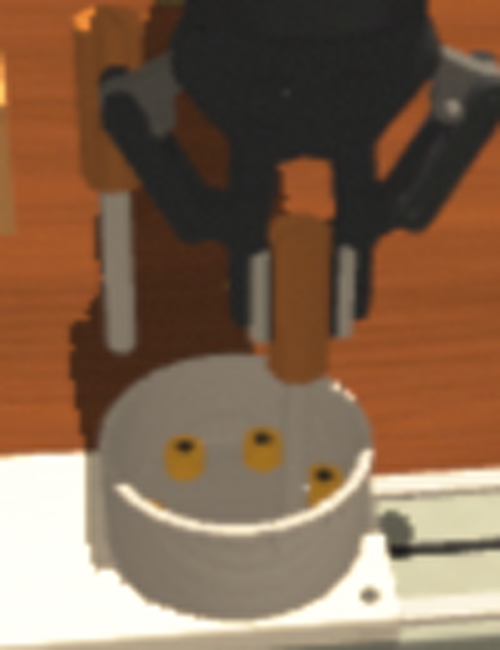

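Bushes have moved outwards: they now show at (185,455), (262,447) and (323,482), all upright. No wedging force shows, so I go on with the remaining wider circles.

>>> {"fn": "apply_moves", "kwargs": {
  "targets": [
    [0.69,0.25,0,0,0,0],
    [0.56,0.47,0,0,0,0],
    [0.36,0.63,0,0,0,0],
    [0.13,0.72,0,0,0,0],
    [-0.07,0.74,0,0,0,0],
    [-0.33,0.69,0,0,0,0],
    [-0.56,0.55,0,0,0,0],
    [-0.73,0.33,0,0,0,0]
  ]
}}

```text
time_s: 9.85
tcp_pos: [0.6498, -0.1204, 0.1453]
ee_rot: [180.0, 0.0, -0.1]
force: [0.4, 0.9, 0.0]
gripper_width: 0.0204
```

>>> {"fn": "apply_moves", "kwargs": {
  "targets": [
    [-0.82,0.0,0,0,0,0],
    [-0.77,-0.27,0,0,0,0],
    [-0.62,-0.53,0,0,0,0],
    [-0.41,-0.71,0,0,0,0],
    [-0.14,-0.8,0,0,0,0],
    [0.14,-0.8,0,0,0,0],
    [0.41,-0.71,0,0,0,0],
    [0.62,-0.53,0,0,0,0]
  ]
}}

```text
time_s: 10.65
tcp_pos: [0.6349, -0.0746, 0.1452]
ee_rot: [-180.0, 0.0, 0.1]
force: [-0.4, -0.8, -0.7]
gripper_width: 0.0205
```

>>> {"fn": "apply_moves", "kwargs": {
  "targets": [
    [0.77,-0.27,0,0,0,0],
    [0.82,0.0,0,0,0,0],
    [0.77,0.27,0,0,0,0],
    [0.62,0.53,0,0,0,0],
    [0.41,0.71,0,0,0,0],
    [0.14,0.8,0,0,0,0],
    [-0.14,0.8,0,0,0,0],
    [-0.41,0.71,0,0,0,0]
  ]
}}

```text
time_s: 11.45
tcp_pos: [0.6642, -0.1129, 0.1453]
ee_rot: [180.0, 0.0, -0.1]
force: [-0.5, -0.6, -1.2]
gripper_width: 0.0207
```

>>> {"fn": "apply_moves", "kwargs": {
  "targets": [
    [-0.62,0.53,0,0,0,0],
    [-0.77,0.27,0,0,0,0],
    [-0.82,0.0,0,0,0,0],
    [-0.77,-0.27,0,0,0,0],
    [-0.62,-0.53,0,0,0,0],
    [-0.41,-0.71,0,0,0,0],
    [-0.14,-0.8,0,0,0,0],
    [0.14,-0.8,0,0,0,0]
  ]
}}

```text
time_s: 12.25
tcp_pos: [0.6242, -0.087, 0.1454]
ee_rot: [-180.0, 0.0, 0.0]
force: [-0.1, -0.6, -0.5]
gripper_width: 0.0204
```

Run:
```python
from h import *
shot('scene',(200,140,300,270),5,'pics/s7.png')
s=ctrl.sense();p=s['tcp_pos'];print(p,s['gripper_width'],s['force'])
```

```text
[ 0.62530349 -0.08500555  0.14544213] 0.02061488113518463 [ 1.68992164 -0.07503741  0.1355583 ]
```

View pics/s7.png

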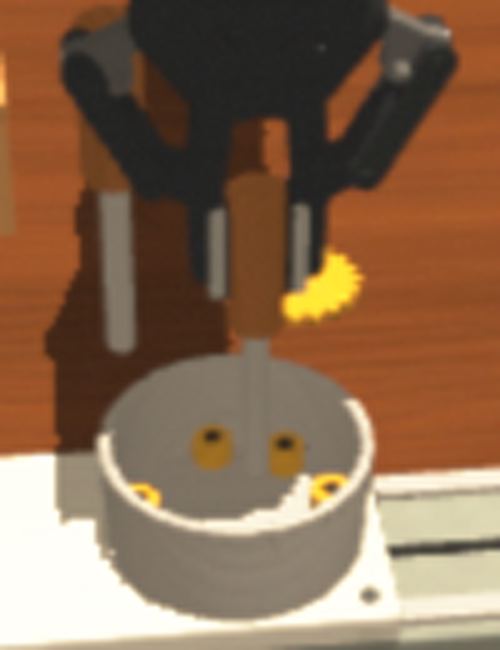

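>>> {"fn": "apply_moves", "kwargs": {
  "targets": [
    [0.41,-0.71,0,0,0,0],
    [0.62,-0.53,0,0,0,0],
    [0.77,-0.27,0,0,0,0],
    [0.82,0.0,0,0,0,0],
    [0.77,0.27,0,0,0,0],
    [0.62,0.53,0,0,0,0],
    [0.41,0.71,0,0,0,0],
    [0.14,0.8,0,0,0,0]
  ]
}}

```text
time_s: 13.1
tcp_pos: [0.6704, -0.0974, 0.1452]
ee_rot: [180.0, -0.0, -0.0]
force: [0.6, 0.8, -0.5]
gripper_width: 0.0207
```

>>> {"fn": "apply_moves", "kwargs": {
  "targets": [
    [-0.8,0,0,0,0,0],
    [-0.8,0,0,0,0,0],
    [-0.7,0,0,0,0,0],
    [0,0,-1.5,0,0,0],
    [0,0,-2,0,0,0],
    [0,0,-2,0,0,0],
    [0,0,-1.5,0,0,0],
    [0,0,0,0,0,0]
  ]
}}

```text
time_s: 13.9
tcp_pos: [0.649, -0.0962, 0.219]
ee_rot: [180.0, -0.4, 0.0]
force: [0.8, -0.4, -1.0]
gripper_width: 0.0209
```

>>> {"fn": "apply_moves", "kwargs": {
  "targets": [
    [-3.2,2.3,0,0,0,0],
    [-3.2,2.3,0,0,0,0],
    [-3.2,2.3,0,0,0,0],
    [-3.2,2.3,0,0,0,0],
    [-3.2,2.3,0,0,0,0],
    [-3.2,2.2,0,0,0,0],
    [0,0,0,0,0,0],
    [0,0,0,0,0,0]
  ]
}}

```text
time_s: 14.7
tcp_pos: [0.4543, -0.2338, 0.2154]
ee_rot: [180.0, -0.0, -0.1]
force: [-0.1, 0.4, -1.0]
gripper_width: 0.0205
```

Run:
```python
from h import *
shot('top',(230,110,350,180),6,'pics/t8.png')
shot('scene',(150,60,290,260),3,'pics/s8.png')
s=ctrl.sense();p=s['tcp_pos'];print(p,s['gripper_width'],s['force'])
```

```text
[ 0.45612195 -0.23239767  0.21536049] 0.020654339333346313 [-0.08737171 -0.25106604 -0.5023399 ]
```

View pics/t8.png

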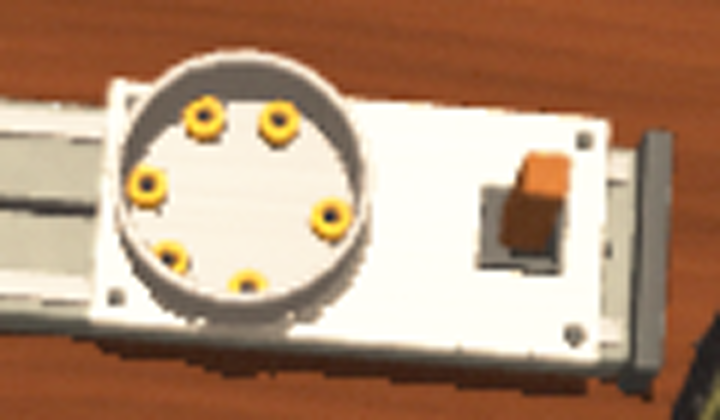

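View pics/s8.png

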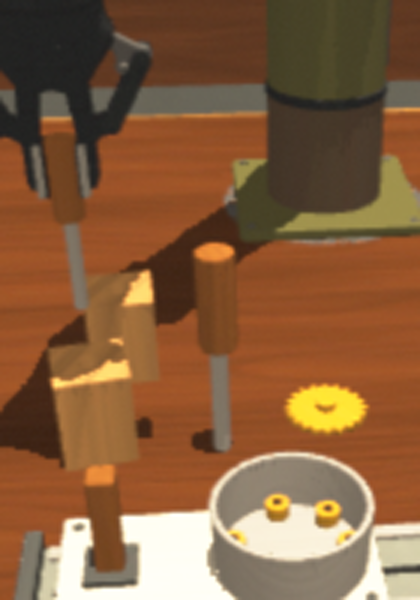

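The top view shows all six bushes upright, out at the wall, and 11 to 18 mm from any of the old places. The carriage is unmoved. The tip pixel (176,161) is the same as after the first lift, so the rod has not slipped. I put it back down.

>>> {"fn": "apply_moves", "kwargs": {
  "targets": [
    [0,0,1.5,0,0,0],
    [0,0,1.5,0,0,0],
    [0,0,1,0,0,0],
    [0,0,0.6,0,0,0],
    [0,0,0.6,0,0,0],
    [0,0,0.6,0,0,0],
    [0,0,0,0,0,0]
  ]
}}

```text
time_s: 15.5
tcp_pos: [0.4547, -0.2332, 0.1567]
ee_rot: [-180.0, 0.0, 0.0]
force: [0.3, 0.8, -1.0]
gripper_width: 0.0208
```

Run:
```python
from h import *
shot('scene',(130,60,230,240),4,'pics/s9.png')
s=ctrl.sense();p=s['tcp_pos'];print(p,s['gripper_width'],s['force'])
```

```text
[ 0.45492073 -0.23329671  0.15715036] 0.02091390425812966 [ 0.39101249  0.02457776 -0.19064369]
```

View pics/s9.png

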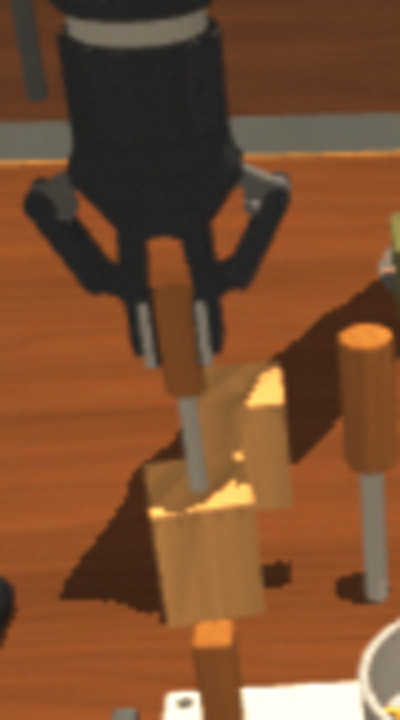

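The tip is in the hole and no force shows, so I lower the rod on to its seat.

>>> {"fn": "apply_moves", "kwargs": {
  "targets": [
    [0,0,1.2,0,0,0],
    [0,0,1.2,0,0,0],
    [0,0,1.2,0,0,0],
    [0,0,1.2,0,0,0],
    [0,0,0.7,0,0,0],
    [0,0,0.2,0,0,0],
    [0,0,0.1,0,0,0],
    [0,0,0,0,0,0]
  ]
}}

```text
time_s: 16.35
tcp_pos: [0.4551, -0.2334, 0.0994]
ee_rot: [180.0, -0.0, -0.0]
force: [-0.1, -0.5, -1.0]
gripper_width: 0.0202
```

>>> {"fn": "apply_moves", "kwargs": {
  "targets": [
    [0,0,0.1,0,0,0],
    [0,0,0.1,0,0,0],
    [0,0,0,0,0,0]
  ]
}}

```text
time_s: 16.65
tcp_pos: [0.4552, -0.2335, 0.0975]
ee_rot: [180.0, -0.0, -0.0]
force: [0.5, 0.9, -0.5]
gripper_width: 0.0204
```

>>> {"fn": "apply_moves", "kwargs": {
  "targets": [
    [0,0,0,0,0,0],
    [0,0,0,0,0,0],
    [0,0,0,0,0,0],
    [0,0,0,0,0,0],
    [0,0,0,0,0,0]
  ],
  "fingers": 0.5
}}

```text
time_s: 17.15
tcp_pos: [0.455, -0.2334, 0.0973]
ee_rot: [180.0, -0.0, -0.0]
force: [-0.2, 0.3, 0.3]
gripper_width: 0.0426
```

>>> {"fn": "apply_moves", "kwargs": {
  "targets": [
    [0,0,-1.5,0,0,0],
    [0,0,-2.5,0,0,0],
    [0,0,-3,0,0,0],
    [0,0,-3,0,0,0],
    [0,0,-2,0,0,0],
    [0,0,0,0,0,0]
  ]
}}

```text
time_s: 17.75
tcp_pos: [0.4566, -0.2342, 0.2199]
ee_rot: [179.9, -0.3, -0.0]
force: [0.0, -0.5, -0.2]
gripper_width: 0.0424
```

Run:
```python
from h import *
shot('scene',(130,60,290,240),4,'pics/s10.png')
s=ctrl.sense();p=s['tcp_pos'];print(p,s['gripper_width'],s['force'])
```

```text
[ 0.45558431 -0.23367808  0.21835297] 0.04240494190627824 [-0.74210856  0.11272163 -0.46097582]
```

View pics/s10.png

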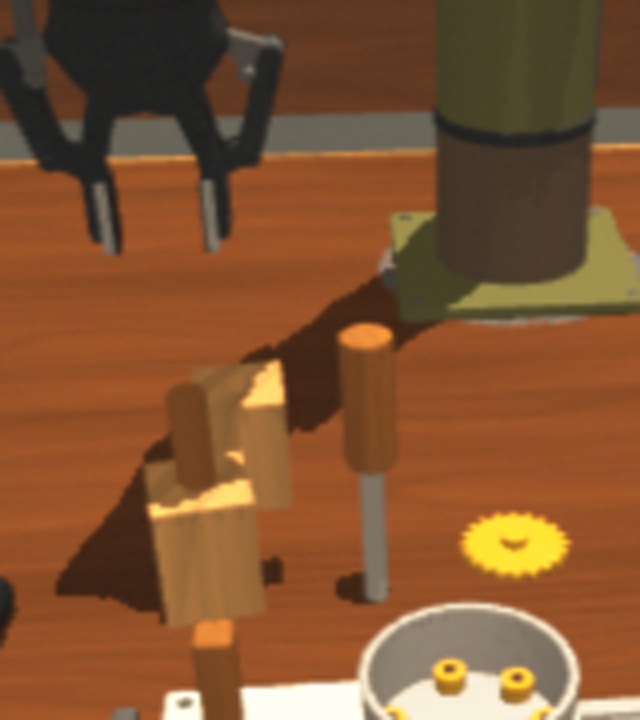

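The rod stands back in the stand exactly as at the start (188,390). Now to the post.

>>> {"fn": "apply_moves", "kwargs": {
  "targets": [
    [3.8,-0.5,0,0,0,0],
    [3.8,-0.5,0,0,0,0],
    [3.8,-0.5,0,0,0,0],
    [3.8,-0.5,0,0,0,0],
    [3.8,-0.5,0,0,0,0],
    [0,0,2,0,0,0],
    [0,0,2,0,0,0],
    [0,0,0,0,0,0]
  ]
}}

```text
time_s: 18.6
tcp_pos: [0.6419, -0.2072, 0.1723]
ee_rot: [-179.9, 0.5, 0.0]
force: [0.1, -0.3, 0.5]
gripper_width: 0.0428
```

Run:
```python
from h import *
shot('scene',(150,100,300,270),4,'pics/s11.png')
s=ctrl.sense();p=s['tcp_pos'];print(p,s['gripper_width'],s['force'],s['q'])
```

```text
[ 0.64296423 -0.20776501  0.17437009] 0.042696394160264786 [0.45198455 0.19612556 0.93936699] [ 14.88992528  47.08915053  -1.75857213  83.02550931   1.67351927
  50.26133039 -77.3782138 ]
```

View pics/s11.png

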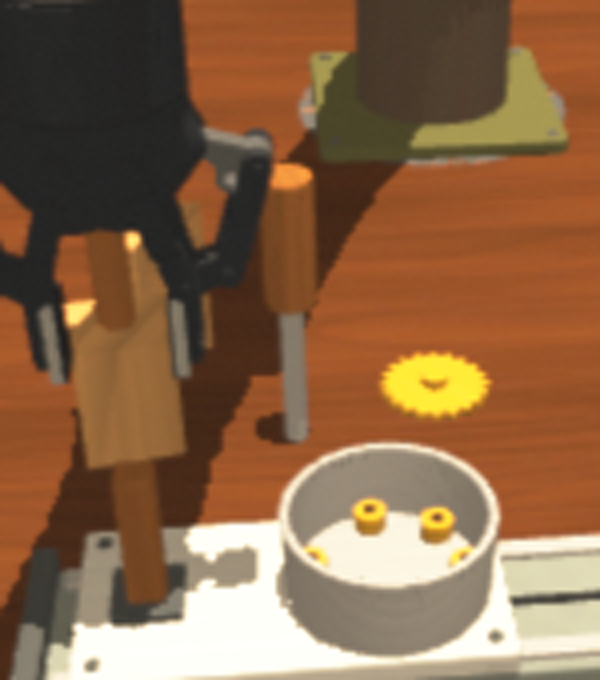

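>>> {"fn": "apply_moves", "kwargs": {
  "targets": [
    [0.1,0.05,2.5,0,0,0],
    [0,0,2.5,0,0,0],
    [0,0,2,0,0,0],
    [0,0,1,0,0,0],
    [0,0,0,0,0,0],
    [0,0,0,0,0,0]
  ]
}}

```text
time_s: 19.25
tcp_pos: [0.6467, -0.2092, 0.0984]
ee_rot: [180.0, -0.1, -0.0]
force: [0.5, 0.1, 0.4]
gripper_width: 0.0431
```

Run:
```python
from h import *
shot('scene',(150,100,300,270),4,'pics/s12.png')
s=ctrl.sense();p=s['tcp_pos'];print(p,s['gripper_width'],s['force'])
```

```text
[ 0.6469365  -0.20928709  0.09872988] 0.04264293721354835 [-0.07168284 -0.45136456  1.19788206]
```

View pics/s12.png

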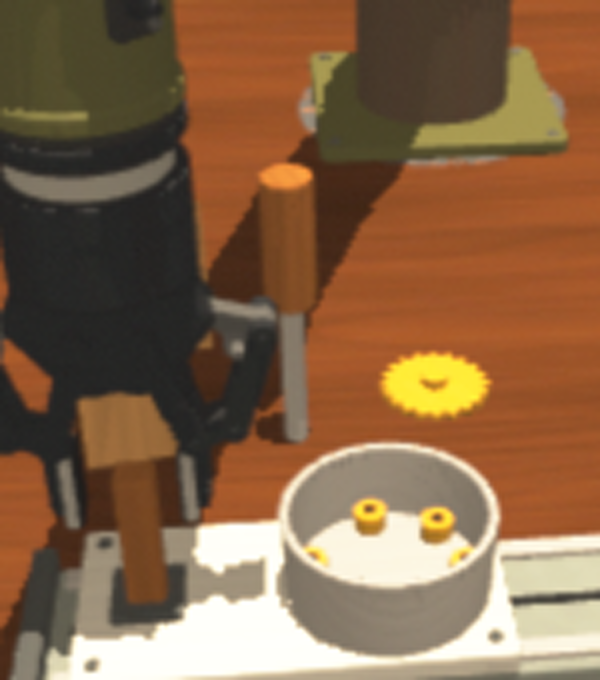

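>>> {"fn": "apply_moves", "kwargs": {
  "targets": [
    [-0.05,0,0.5,0,0,0],
    [0,0,0,0,0,0]
  ]
}}

```text
time_s: 19.5
tcp_pos: [0.6454, -0.2089, 0.0925]
ee_rot: [180.0, -0.0, -0.0]
force: [0.4, -0.0, -0.1]
gripper_width: 0.0429
```

>>> {"fn": "apply_moves", "kwargs": {
  "targets": [
    [0,0,0,0,0,0],
    [0,0,0,0,0,0],
    [0,0,0,0,0,0],
    [0,0,0,0,0,0],
    [0,0,0,0,0,0],
    [0,0,0,0,0,0]
  ],
  "fingers": 0
}}

```text
time_s: 20.1
tcp_pos: [0.6456, -0.2078, 0.0928]
ee_rot: [-179.9, -0.0, 0.0]
force: [-1.5, 3.2, 5.7]
gripper_width: 0.017
```

Run:
```python
from h import *
shot('scene',(150,100,300,270),4,'pics/s13.png')
s=ctrl.sense();p=s['tcp_pos'];print(p,s['gripper_width'],s['force'])
```

```text
[ 0.64555841 -0.20786691  0.09275115] 0.01729055147978454 [-2.78006648  4.24841304  5.2286518 ]
```

View pics/s13.png

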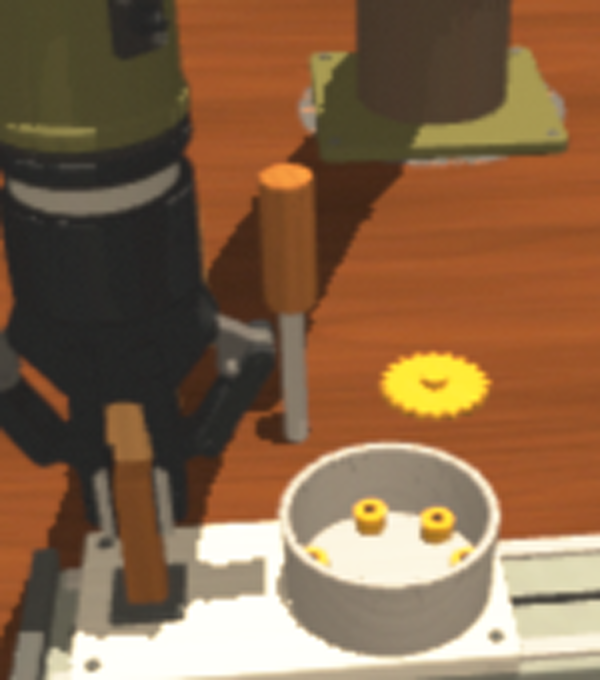

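The post is held. I slide 56 mm quickly, then go in small steps reading the force.

>>> {"fn": "apply_moves", "kwargs": {
  "targets": [
    [0,-0.5,0,0,0,0],
    [0,-0.8,0,0,0,0],
    [0,-0.8,0,0,0,0],
    [0,-0.8,0,0,0,0],
    [0,-0.8,0,0,0,0],
    [0,-0.8,0,0,0,0],
    [0,-0.8,0,0,0,0],
    [0,-0.3,0,0,0,0]
  ]
}}

```text
time_s: 20.95
tcp_pos: [0.6454, -0.1563, 0.0928]
ee_rot: [179.7, -0.0, -0.1]
force: [-0.4, -5.6, 3.3]
gripper_width: 0.0172
```

>>> {"fn": "apply_moves", "kwargs": {
  "targets": [
    [0,-0.1,0,0,0,0],
    [0,-0.1,0,0,0,0],
    [0,-0.1,0,0,0,0],
    [0,-0.1,0,0,0,0]
  ]
}}

```text
time_s: 21.35
tcp_pos: [0.6454, -0.1535, 0.0928]
ee_rot: [179.7, -0.1, -0.1]
force: [0.3, -6.2, 3.6]
gripper_width: 0.017
```

>>> {"fn": "apply_moves", "kwargs": {
  "targets": [
    [0,-0.1,0,0,0,0],
    [0,-0.1,0,0,0,0]
  ]
}}

```text
time_s: 21.55
tcp_pos: [0.6453, -0.1515, 0.0928]
ee_rot: [179.7, -0.0, -0.1]
force: [-0.1, -6.5, 4.4]
gripper_width: 0.0169
```

>>> {"fn": "apply_moves", "kwargs": {
  "targets": [
    [0,-0.1,0,0,0,0],
    [0,-0.1,0,0,0,0]
  ]
}}

```text
time_s: 21.75
tcp_pos: [0.6454, -0.1495, 0.0928]
ee_rot: [179.7, -0.0, -0.1]
force: [-1.6, -6.2, 4.1]
gripper_width: 0.0168
```

>>> {"fn": "apply_moves", "kwargs": {
  "targets": [
    [0,-0.1,0,0,0,0],
    [0,-0.1,0,0,0,0],
    [0,-0.1,0,0,0,0],
    [0,-0.1,0,0,0,0],
    [0,-0.1,0,0,0,0]
  ]
}}

```text
time_s: 22.25
tcp_pos: [0.6453, -0.1445, 0.0928]
ee_rot: [179.7, -0.0, -0.1]
force: [-1.4, -5.6, 4.9]
gripper_width: 0.0169
```

>>> {"fn": "apply_moves", "kwargs": {
  "targets": [
    [0,-0.1,0,0,0,0],
    [0,-0.1,0,0,0,0],
    [0,-0.1,0,0,0,0]
  ]
}}

```text
time_s: 22.55
tcp_pos: [0.6453, -0.1415, 0.0928]
ee_rot: [179.7, -0.0, -0.1]
force: [-1.2, -7.2, 3.4]
gripper_width: 0.0171
```

>>> {"fn": "apply_moves", "kwargs": {
  "targets": [
    [0,-0.1,0,0,0,0],
    [0,-0.1,0,0,0,0]
  ]
}}

```text
time_s: 22.75
tcp_pos: [0.6453, -0.1395, 0.0928]
ee_rot: [179.7, -0.0, -0.1]
force: [-1.1, -6.6, 4.0]
gripper_width: 0.0172
```

>>> {"fn": "apply_moves", "kwargs": {
  "targets": [
    [0,-0.1,0,0,0,0],
    [0,-0.1,0,0,0,0]
  ]
}}

```text
time_s: 22.95
tcp_pos: [0.6453, -0.1375, 0.0928]
ee_rot: [179.7, -0.0, -0.1]
force: [-0.7, -6.5, 4.3]
gripper_width: 0.0171
```

>>> {"fn": "apply_moves", "kwargs": {
  "targets": [
    [0,-0.1,0,0,0,0],
    [0,-0.1,0,0,0,0]
  ]
}}

```text
time_s: 23.15
tcp_pos: [0.6453, -0.1355, 0.0928]
ee_rot: [179.7, -0.0, -0.1]
force: [-1.2, -5.6, 3.9]
gripper_width: 0.0169
```

>>> {"fn": "apply_moves", "kwargs": {
  "targets": [
    [0,-0.1,0,0,0,0],
    [0,-0.1,0,0,0,0]
  ]
}}

```text
time_s: 23.35
tcp_pos: [0.6453, -0.1335, 0.0928]
ee_rot: [179.7, -0.0, -0.1]
force: [-1.1, -5.8, 4.5]
gripper_width: 0.0174
```

>>> {"fn": "apply_moves", "kwargs": {
  "targets": [
    [0,-0.1,0,0,0,0],
    [0,-0.1,0,0,0,0]
  ]
}}

```text
time_s: 23.55
tcp_pos: [0.6453, -0.1315, 0.0928]
ee_rot: [179.7, -0.0, -0.1]
force: [-1.4, -6.3, 4.2]
gripper_width: 0.0173
```

>>> {"fn": "apply_moves", "kwargs": {
  "targets": [
    [0,-0.1,0,0,0,0],
    [0,-0.1,0,0,0,0]
  ]
}}

```text
time_s: 23.75
tcp_pos: [0.6452, -0.1294, 0.0928]
ee_rot: [179.7, -0.0, -0.1]
force: [-0.9, -6.4, 3.3]
gripper_width: 0.0172
```

>>> {"fn": "apply_moves", "kwargs": {
  "targets": [
    [0,-0.1,0,0,0,0],
    [0,-0.1,0,0,0,0]
  ]
}}

```text
time_s: 23.95
tcp_pos: [0.6453, -0.1275, 0.0928]
ee_rot: [179.7, -0.0, -0.1]
force: [-1.2, -5.8, 5.2]
gripper_width: 0.0172
```

>>> {"fn": "apply_moves", "kwargs": {
  "targets": [
    [0,-0.1,0,0,0,0],
    [0,-0.1,0,0,0,0]
  ]
}}

```text
time_s: 24.15
tcp_pos: [0.6452, -0.1255, 0.0928]
ee_rot: [179.7, -0.0, -0.1]
force: [-1.2, -5.3, 4.0]
gripper_width: 0.0171
```

>>> {"fn": "apply_moves", "kwargs": {
  "targets": [
    [0,-0.1,0,0,0,0],
    [0,-0.1,0,0,0,0]
  ]
}}

```text
time_s: 24.35
tcp_pos: [0.6452, -0.1235, 0.0927]
ee_rot: [179.7, -0.0, -0.1]
force: [-0.9, -5.9, 4.6]
gripper_width: 0.017
```

>>> {"fn": "apply_moves", "kwargs": {
  "targets": [
    [0,-0.1,0,0,0,0],
    [0,-0.1,0,0,0,0]
  ]
}}

```text
time_s: 24.55
tcp_pos: [0.6452, -0.1215, 0.0928]
ee_rot: [179.7, -0.0, -0.1]
force: [-1.6, -6.0, 4.7]
gripper_width: 0.0171
```

>>> {"fn": "apply_moves", "kwargs": {
  "targets": [
    [0,-0.1,0,0,0,0],
    [0,-0.1,0,0,0,0]
  ]
}}

```text
time_s: 24.75
tcp_pos: [0.6452, -0.1195, 0.0928]
ee_rot: [179.7, -0.0, -0.1]
force: [-1.1, -5.6, 4.6]
gripper_width: 0.0172
```

>>> {"fn": "apply_moves", "kwargs": {
  "targets": [
    [0,-0.1,0,0,0,0],
    [0,-0.1,0,0,0,0]
  ]
}}

```text
time_s: 24.95
tcp_pos: [0.6452, -0.1175, 0.0928]
ee_rot: [179.7, -0.0, -0.1]
force: [-2.2, -5.5, 5.1]
gripper_width: 0.0171
```

>>> {"fn": "apply_moves", "kwargs": {
  "targets": [
    [0,-0.1,0,0,0,0],
    [0,-0.1,0,0,0,0]
  ]
}}

```text
time_s: 25.15
tcp_pos: [0.6452, -0.1154, 0.0927]
ee_rot: [179.7, -0.0, -0.1]
force: [-1.7, -5.5, 5.0]
gripper_width: 0.0172
```

>>> {"fn": "apply_moves", "kwargs": {
  "targets": [
    [0,-0.1,0,0,0,0],
    [0,-0.1,0,0,0,0]
  ]
}}

```text
time_s: 25.35
tcp_pos: [0.6452, -0.1135, 0.0928]
ee_rot: [179.7, -0.0, -0.1]
force: [-1.1, -6.4, 4.0]
gripper_width: 0.0172
```

>>> {"fn": "apply_moves", "kwargs": {
  "targets": [
    [0,-0.1,0,0,0,0],
    [0,-0.1,0,0,0,0]
  ]
}}

```text
time_s: 25.55
tcp_pos: [0.6452, -0.1115, 0.0928]
ee_rot: [179.7, -0.0, -0.1]
force: [-2.1, -6.5, 5.2]
gripper_width: 0.0173
```

>>> {"fn": "apply_moves", "kwargs": {
  "targets": [
    [0,-0.1,0,0,0,0],
    [0,-0.1,0,0,0,0]
  ]
}}

```text
time_s: 25.75
tcp_pos: [0.6452, -0.1095, 0.0928]
ee_rot: [179.7, -0.0, -0.1]
force: [-1.8, -5.9, 4.6]
gripper_width: 0.0173
```

>>> {"fn": "apply_moves", "kwargs": {
  "targets": [
    [0,-0.1,0,0,0,0],
    [0,-0.1,0,0,0,0]
  ]
}}

```text
time_s: 25.95
tcp_pos: [0.6451, -0.1075, 0.0928]
ee_rot: [179.7, -0.0, -0.1]
force: [-1.8, -6.2, 4.6]
gripper_width: 0.017
```

>>> {"fn": "apply_moves", "kwargs": {
  "targets": [
    [0,-0.1,0,0,0,0],
    [0,-0.1,0,0,0,0]
  ]
}}

```text
time_s: 26.15
tcp_pos: [0.6451, -0.1055, 0.0928]
ee_rot: [179.7, -0.0, -0.2]
force: [-2.1, -6.7, 4.1]
gripper_width: 0.0171
```

Travel is about 102 mm and there is no notch yet.

>>> {"fn": "apply_moves", "kwargs": {
  "targets": [
    [0,-0.1,0,0,0,0],
    [0,-0.1,0,0,0,0]
  ]
}}

```text
time_s: 26.35
tcp_pos: [0.6451, -0.1034, 0.0928]
ee_rot: [179.7, -0.0, -0.1]
force: [-1.8, -6.1, 4.4]
gripper_width: 0.0168
```

>>> {"fn": "apply_moves", "kwargs": {
  "targets": [
    [0,-0.1,0,0,0,0],
    [0,-0.1,0,0,0,0]
  ]
}}

```text
time_s: 26.55
tcp_pos: [0.6451, -0.1014, 0.0927]
ee_rot: [179.7, -0.0, -0.1]
force: [-2.2, -6.8, 4.3]
gripper_width: 0.0172
```

>>> {"fn": "apply_moves", "kwargs": {
  "targets": [
    [0,-0.1,0,0,0,0],
    [0,-0.1,0,0,0,0]
  ]
}}

```text
time_s: 26.75
tcp_pos: [0.6451, -0.0994, 0.0928]
ee_rot: [179.7, -0.0, -0.1]
force: [-1.5, -5.6, 5.7]
gripper_width: 0.0174
```

>>> {"fn": "apply_moves", "kwargs": {
  "targets": [
    [0,-0.1,0,0,0,0],
    [0,-0.1,0,0,0,0]
  ]
}}

```text
time_s: 26.95
tcp_pos: [0.6451, -0.0975, 0.0928]
ee_rot: [179.7, -0.0, -0.2]
force: [-1.5, -5.4, 5.0]
gripper_width: 0.0172
```

>>> {"fn": "apply_moves", "kwargs": {
  "targets": [
    [0,-0.1,0,0,0,0],
    [0,-0.1,0,0,0,0]
  ]
}}

```text
time_s: 27.15
tcp_pos: [0.6451, -0.0954, 0.0927]
ee_rot: [179.7, -0.0, -0.2]
force: [-3.1, -6.0, 4.6]
gripper_width: 0.0173
```

>>> {"fn": "apply_moves", "kwargs": {
  "targets": [
    [0,-0.1,0,0,0,0],
    [0,-0.1,0,0,0,0]
  ]
}}

```text
time_s: 27.35
tcp_pos: [0.6451, -0.0934, 0.0928]
ee_rot: [179.7, -0.0, -0.2]
force: [-1.8, -6.1, 5.6]
gripper_width: 0.0171
```

>>> {"fn": "apply_moves", "kwargs": {
  "targets": [
    [0,-0.1,0,0,0,0],
    [0,-0.1,0,0,0,0]
  ]
}}

```text
time_s: 27.55
tcp_pos: [0.6451, -0.0915, 0.0927]
ee_rot: [179.7, 0.0, -0.2]
force: [-2.4, -4.7, 4.9]
gripper_width: 0.0171
```

>>> {"fn": "apply_moves", "kwargs": {
  "targets": [
    [0,-0.1,0,0,0,0],
    [0,-0.1,0,0,0,0]
  ]
}}

```text
time_s: 27.75
tcp_pos: [0.6451, -0.0895, 0.0928]
ee_rot: [179.7, 0.0, -0.2]
force: [-1.9, -6.8, 5.2]
gripper_width: 0.0171
```

>>> {"fn": "apply_moves", "kwargs": {
  "targets": [
    [0,-0.1,0,0,0,0],
    [0,-0.1,0,0,0,0]
  ]
}}

```text
time_s: 27.95
tcp_pos: [0.6451, -0.0875, 0.0927]
ee_rot: [179.7, 0.0, -0.2]
force: [-3.0, -5.4, 4.6]
gripper_width: 0.0175
```

>>> {"fn": "apply_moves", "kwargs": {
  "targets": [
    [0,-0.1,0,0,0,0],
    [0,-0.1,0,0,0,0]
  ]
}}

```text
time_s: 28.15
tcp_pos: [0.6451, -0.085, 0.0928]
ee_rot: [179.7, 0.0, -0.1]
force: [-1.7, -4.2, 5.5]
gripper_width: 0.0173
```

The force is falling and the carriage has run ahead slightly. Smaller steps now.

>>> {"fn": "apply_moves", "kwargs": {
  "targets": [
    [0,-0.1,0,0,0,0]
  ]
}}

```text
time_s: 28.25
tcp_pos: [0.645, -0.0833, 0.0928]
ee_rot: [179.8, 0.0, -0.1]
force: [-2.6, -4.1, 6.5]
gripper_width: 0.017
```

>>> {"fn": "apply_moves", "kwargs": {
  "targets": [
    [0,-0.1,0,0,0,0]
  ]
}}

```text
time_s: 28.35
tcp_pos: [0.645, -0.0813, 0.0927]
ee_rot: [179.8, 0.0, -0.1]
force: [-3.0, -0.8, 6.8]
gripper_width: 0.0173
```

>>> {"fn": "apply_moves", "kwargs": {
  "targets": [
    [0,0,0,0,0,0],
    [0,0,0,0,0,0]
  ]
}}

```text
time_s: 28.55
tcp_pos: [0.645, -0.08, 0.0927]
ee_rot: [179.9, 0.0, -0.0]
force: [-2.9, -0.4, 6.9]
gripper_width: 0.0173
```

>>> {"fn": "apply_moves", "kwargs": {
  "targets": [
    [0,-0.05,0,0,0,0],
    [0,0,0,0,0,0]
  ]
}}

```text
time_s: 28.75
tcp_pos: [0.645, -0.0796, 0.0927]
ee_rot: [179.9, 0.0, -0.0]
force: [-3.1, -0.8, 5.8]
gripper_width: 0.0168
```

>>> {"fn": "apply_moves", "kwargs": {
  "targets": [
    [0,-0.05,0,0,0,0],
    [0,0,0,0,0,0]
  ]
}}

```text
time_s: 28.95
tcp_pos: [0.645, -0.0792, 0.0928]
ee_rot: [179.9, 0.0, -0.0]
force: [-3.2, -0.6, 6.2]
gripper_width: 0.0172
```

>>> {"fn": "apply_moves", "kwargs": {
  "targets": [
    [0,-0.05,0,0,0,0],
    [0,0,0,0,0,0]
  ]
}}

```text
time_s: 29.15
tcp_pos: [0.645, -0.0786, 0.0928]
ee_rot: [179.9, 0.0, -0.0]
force: [-1.6, -0.4, 5.7]
gripper_width: 0.0172
```

>>> {"fn": "apply_moves", "kwargs": {
  "targets": [
    [0,-0.05,0,0,0,0],
    [0,0,0,0,0,0]
  ]
}}

```text
time_s: 29.35
tcp_pos: [0.645, -0.0782, 0.0927]
ee_rot: [179.9, 0.0, -0.0]
force: [-2.6, -1.5, 5.5]
gripper_width: 0.0172
```

>>> {"fn": "apply_moves", "kwargs": {
  "targets": [
    [0,-0.05,0,0,0,0],
    [0,0,0,0,0,0]
  ]
}}

```text
time_s: 29.55
tcp_pos: [0.645, -0.078, 0.0927]
ee_rot: [179.9, 0.0, -0.1]
force: [-3.1, -1.2, 6.0]
gripper_width: 0.0173
```

>>> {"fn": "apply_moves", "kwargs": {
  "targets": [
    [0,-0.05,0,0,0,0],
    [0,0,0,0,0,0]
  ]
}}

```text
time_s: 29.75
tcp_pos: [0.645, -0.0778, 0.0927]
ee_rot: [179.9, 0.0, -0.1]
force: [-3.3, -1.6, 6.4]
gripper_width: 0.0171
```

>>> {"fn": "apply_moves", "kwargs": {
  "targets": [
    [0,-0.05,0,0,0,0],
    [0,0,0,0,0,0]
  ]
}}

```text
time_s: 29.95
tcp_pos: [0.645, -0.0777, 0.0928]
ee_rot: [179.8, 0.0, -0.1]
force: [-2.5, -3.0, 6.1]
gripper_width: 0.017
```

>>> {"fn": "apply_moves", "kwargs": {
  "targets": [
    [0,-0.1,0,0,0,0],
    [0,0,0,0,0,0]
  ]
}}

```text
time_s: 30.15
tcp_pos: [0.645, -0.0774, 0.0927]
ee_rot: [179.8, 0.0, -0.1]
force: [-3.0, -4.4, 5.3]
gripper_width: 0.0173
```

>>> {"fn": "apply_moves", "kwargs": {
  "targets": [
    [0,-0.1,0,0,0,0],
    [0,0,0,0,0,0]
  ]
}}

```text
time_s: 30.35
tcp_pos: [0.645, -0.0772, 0.0928]
ee_rot: [179.7, 0.0, -0.1]
force: [-3.0, -4.9, 5.9]
gripper_width: 0.0173
```

>>> {"fn": "apply_moves", "kwargs": {
  "targets": [
    [0,-0.1,0,0,0,0],
    [0,0,0,0,0,0]
  ]
}}

```text
time_s: 30.55
tcp_pos: [0.645, -0.077, 0.0928]
ee_rot: [179.7, 0.0, -0.2]
force: [-3.4, -6.4, 5.1]
gripper_width: 0.0172
```

>>> {"fn": "apply_moves", "kwargs": {
  "targets": [
    [0,-0.1,0,0,0,0],
    [0,0,0,0,0,0]
  ]
}}

```text
time_s: 30.75
tcp_pos: [0.645, -0.0769, 0.0927]
ee_rot: [179.6, 0.0, -0.2]
force: [-2.8, -7.7, 5.0]
gripper_width: 0.0169
```

The push reached 7.7 N, over the running value of about 6 N, and the carriage barely moved, so the ball is in the notch at about 130 mm of travel. I ease the push off.

>>> {"fn": "apply_moves", "kwargs": {
  "targets": [
    [0,0.1,0,0,0,0],
    [0,0.1,0,0,0,0],
    [0,0.1,0,0,0,0],
    [0,0,0,0,0,0],
    [0,0,0,0,0,0]
  ]
}}

```text
time_s: 31.25
tcp_pos: [0.645, -0.0772, 0.0928]
ee_rot: [179.8, 0.0, -0.1]
force: [-2.9, -3.4, 6.3]
gripper_width: 0.0173
```

Run:
```python
from h import *
im=vision.camera('scene'); np.save('fin.npy',im); crop(im,0,0,512,384,1.5,'pics/s14.png')
shot('top',(200,90,350,240),5,'pics/t14.png')
s=ctrl.sense();print(s['tcp_pos'],s['gripper_width'],s['force'],s['time_s'])
```

```text
[ 0.64501235 -0.07716005  0.09272857] 0.017342473449010215 [-2.22994334 -2.82672239  5.30799309] 31.35
```

View pics/s14.png

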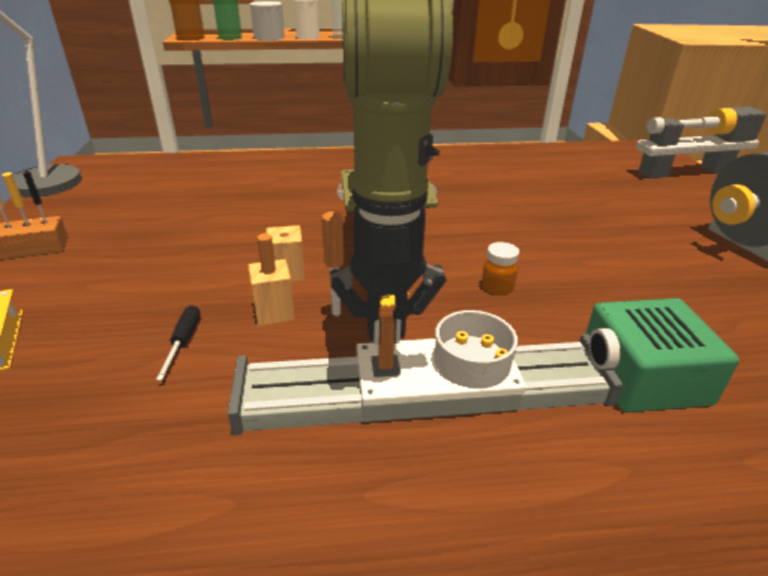

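View pics/t14.png

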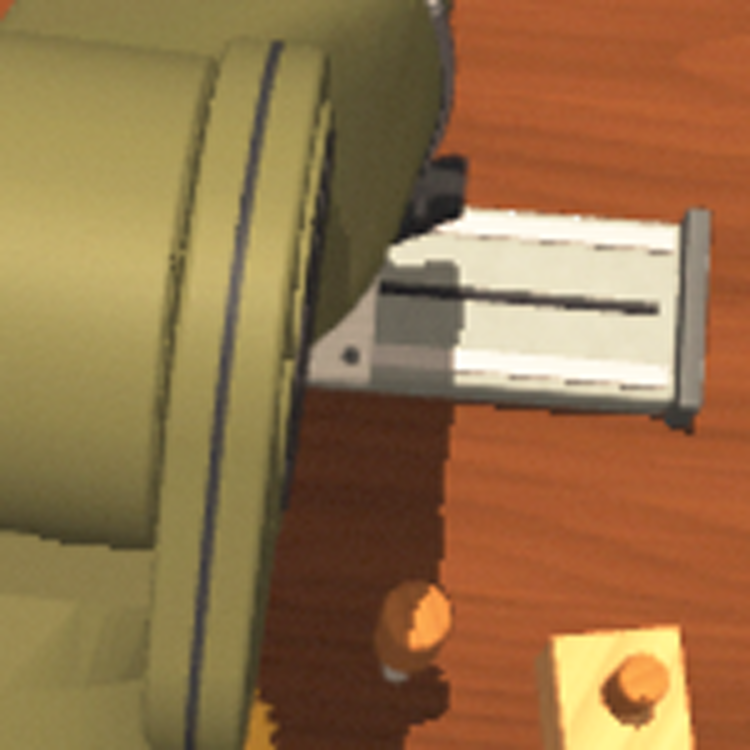

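>>> {"fn": "apply_moves", "kwargs": {
  "targets": [
    [0,0.1,0,0,0,0],
    [0,0,0,0,0,0],
    [0,0,0,0,0,0]
  ]
}}

```text
time_s: 31.65
tcp_pos: [0.645, -0.0773, 0.0928]
ee_rot: [179.9, 0.0, -0.1]
force: [-2.1, -2.1, 5.5]
gripper_width: 0.0173
```

>>> {"fn": "apply_moves", "kwargs": {
  "targets": [
    [0,0.1,0,0,0,0],
    [0,0,0,0,0,0],
    [0,0,0,0,0,0]
  ]
}}

```text
time_s: 31.95
tcp_pos: [0.645, -0.0775, 0.0927]
ee_rot: [179.9, 0.0, -0.0]
force: [-3.4, -0.4, 5.2]
gripper_width: 0.0169
```

The carriage stays at y = -0.0775 with the push gone. The jar, screwdriver, wheel, rod and bushes look right in the last picture, so I hand in.

Run:
```python
from h import *
from station import order
a=np.load('scene0.npy').astype(int);b=np.load('fin.npy').astype(int);d=np.abs(a-b).max(2)
for n,(x0,y0,x1,y1) in dict(jar=(318,158,348,198),driver=(100,200,138,258),rodstand=(164,152,196,212)).items(): print(n,(d[y0:y1,x0:x1]>40).mean())
s=ctrl.sense();print(s['joint_velocities'].round(2),s['tcp_pos'],s['time_s'])
order.job_done()
```

```text
jar 0.0
driver 0.0
rodstand 0.0005208333333333333
[-0.06 -0.1  -0.08 -0.01  0.04  0.07 -0.05] [ 0.64499777 -0.07745324  0.09272063] 31.95
the job is handed in; nothing more can be done
```

I did the whole job in order and handed it in at 31.95 s, with the carriage resting in the notch and the post still gripped.

- **Stirring:** I took the smaller rod from the farther stand and stirred the parked bowl in four circles, the last two at about 23 mm radius. The top view afterwards showed all six bushes upright inside the bowl, each about 11 to 18 mm from the nearest starting place. In the last picture three of them are in sight; the near wall hides the rest.
- **Rod back:** It stands upright in the stand as it started; the first and last scene pictures match there.
- **Notch:** At about 130 mm of travel the push fell from about 6 N to 0.5 N. A check push of 7.7 N, above the running push, moved the gripper less than 1 mm. I then eased the push off and the carriage stayed put with the arm at rest.
- **Other things:** The jar and screwdriver are unchanged between the first and last pictures. The wheel looked in place in the views before the slide, but the arm hid it at the end.
- **What disagreed:** The running push read about 6 N against the stated 2 N, so I judged the notch by the change in force. The ball's drop could not be read directly, and 130 mm is at the very end of the given range.

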